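# Level the gel-casting table and set up the casting tray on it

## Task

Get the gel bench ready for pouring: with the clear casting tray still off it, level the aluminium table by turning its two black foot-screw knobs in turn until each bubble lies between the lines of its vial. Then set the tray down gently, flat inside the rectangle marked on the table and lengthwise along it, and press both its red end gates down until they stop and no further, fully home on the tray walls. Leave the bubbles between the lines and do not shift the things standing around.

Things in the scene. Friction and masses are not known exactly. Their poses are not given: they have to be found in the camera images.
- levelling_table: Aluminium levelling table: plate 132 (x) x 244 (y) x 13 mm, top 34 mm above the worktop, on a fixed rear foot at (48, 0) mm and two foot screws with knobs above the plate at (-32, 80) and (-32, -80) mm; cannot be pushed about. Origin on the worktop under its middle; x away from the robot, y left; turned up to 0.08 rad. A tube vial lies slantwise in each rear corner of the plate, 5 mm proud.
- knob_left (a point): On the left knob's axis, 58 mm above the worktop. Knob black, fluted, round, 32 mm across, sides from 39 to 69 mm above the worktop; does not rise or sink. Clockwise from above raises the plate there and moves the left bubble 8 mm per radian towards this knob; anticlockwise the other way. The right bubble does not mind. Needs 0.06 N m, stays where left; starts within 2 rad of level, stops at 2.7.
- knob_right (a point): The same on the right knob: clockwise from above moves the right bubble 8 mm per radian towards the right knob, and leaves the left bubble alone.
- vial_left (a point): Middle of the left tube vial (86 mm long, green liquid), 4 mm above the plate's top; it points from the rear foot to the left knob, along (-0.707, 0.707) in the table's x, y. Two black lines across it stand 16 mm either side of its middle.
- bubble_left (a point): Middle of the left vial's pale bubble, 24 mm long and 9 mm wide, which runs along the vial; it starts 5 to 17 mm off, and lies between the lines when within 3 mm of the vial's middle.
- vial_right (a point): Middle of the right tube vial, alike; it points from the rear foot to the right knob, along (-0.707, -0.707) in the table's x, y.
- bubble_right (a point): Middle of the right vial's bubble, alike.
- field (a point): Centre of the black-lined rectangle on the plate, 120 mm (x, away from the robot) by 74 mm (y), at the plate's top, 34 mm above the worktop and 3 mm ahead of the plate's middle.
- tray: Open casting tray of clear bluish acrylic, 104 mm long (x), 54 mm wide over its side walls (y), walls 4.5 mm thick and 28 mm high, about 0.3 kg. Origin: middle of its underside. Stands on the worktop left or right of the table, its x within 0.4 rad of straight ahead. Grip it across the walls at mid-length. A red gate closes each end; either end may point away from the robot on the table.
- gate_far (a joint): How far the red gate at the tray's +x end is pressed down, m: 0 raised, 0.012 home with its shoulders on the walls; starts at 0 to 0.004. Slides in grooves with about 5 N of rubbing and stays where left; the force rises sharply when it is home.
- gate_far_top (a point): Middle of the top of that gate's red cross bar (12 mm in the tray's x, 54 mm in y), 45.5 mm from the tray's middle; 48 mm above the tray's underside when raised, 36 mm when home.
- gate_near (a joint): The same for the gate at the tray's -x end.
- gate_near_top (a point): Middle of the top of the cross bar of the gate at the tray's -x end.
- tip_box: Bystander: blue pipette tip box with a pale lid, 80 x 118 x 86 mm, origin under its middle; on the other side of the table from the tray.
- timer: Bystander: round white dial timer on a foot, 104 mm high, at the left.
- saline: Bystander: pale bottle with a blue cap, 64 mm wide, 165 mm high, behind the work between the analyser and the printer.
- oil_drop: Bystander: small brown dropper bottle with a black cap, 34 mm wide, 78 mm high, beside the blue-capped bottle.

How it is judged (in metres and radians):
On the way, in this order (a step that is already met when the one before it is completed fails the run):
1. both bubbles lie between their lines while the tray is still off the table (horizontal distance between bubble_left and vial_left below 0.0035 m and horizontal distance between bubble_right and vial_right below 0.0035 m and horizontal distance between tray and field above 0.1 m), for 0.3 s.
2. the tray stands flat inside the marked rectangle (x of tray in the frame of field between -0.01 and 0.01 m and y of tray in the frame of field between -0.012 and 0.012 m and z of tray in the frame of field between -0.003 and 0.003 m and angle between the x axis of tray and the x axis of field, either way round below 0.25 rad), for 0.2 s.
At the end, for the whole second after the job is handed in: Each bubble within 3.5 mm of its vial's middle; tray flat on the table (3 mm), middle within 10 mm lengthwise and 12 mm sideways of the rectangle's centre, aligned within 0.25 rad; both gates pressed at least 10.5 of their 12 mm; all at rest and released (all of step 2 and horizontal distance between bubble_left and vial_left below 0.0035 m and horizontal distance between bubble_right and vial_right below 0.0035 m and value of joint each of gate_far, gate_near above 0.0105 m and linear speed of tray below 0.01 m/s); the robot touches nothing.
It fails at once if the tray is dropped: it falls out of the fingers faster than 0.35 m/s (from more than about 6 mm) (linear speed of tray above 0.35 m/s and contact force between the fingers and tray below 0.3 N).
It fails at once if the tray is rammed onto the table, or a gate forced (more than 100 N on the table) (contact force between tray and levelling_table above 100 N).
It fails at once if the tip box, the timer, the blue-capped bottle or the small brown bottle is shifted by more than 30 mm (distance of any of tip_box, timer, saline, oil_drop from where it was at the start of the episode above 0.03 m).
It also fails if it takes over 72 s, if anything falls off the work surface, if the arm or the gripper's body presses on something with over 40 N, if the wrist force passes 120 N, or if a joint passes its speed limit or range.

## Robot

A 6-joint arm with a two-finger parallel gripper is mounted at the origin on a cart in front of the work surface, level with it; the furniture and walls round the work are solid. World frame = base frame: x ahead of the robot, y to its left, z up, the work surface at z = 0. Lengths are in mm, angles in rad, forces in N, time in s.
With the tool pointing down it reaches from about 300 to 825 mm from the base axis. Payload 5.4 kg.
Tool frame: the origin (TCP) lies midway between the tips of the shut fingers; the grasp point (between the pads) lies 19 mm behind it (r.grasp_offset is the z of the grasp point in the tool frame, in mm); z points along the fingers, y is the line along which they close (so a half turn about z gives the same grasp; the last joint's range is limited). The gripper opens to 92 mm and grips with 3 to 60 N. Pads are 20 mm wide; open, the fingers measure 128 mm over their backs; the gripper's body (75 mm by 189 mm) begins 69 mm behind the grasp point.
Start: joints at [1.024, 0.158, 1.597, -0, 1.386, -0.21], TCP at [190.029, 542.674, 214.601] pointing down, gripper open.
Joint ranges: [-2.91, 2.91], [-0.94, 2.29], [0.18, 2.7], [-1.29, 4.43], [0.17, 2.64], [-3, 3]. Speed limits (rad/s): [2.57, 2.57, 3.14, 3.14, 3.14, 3.14].

## Interface

Orientations are given as a 3x3 rotation matrix whose columns are the frame's x, y, z axes.
In Python, from workcell import r gives the robot as it stands.
- The arm moves only by the tool carry_out, never from a script. Its arguments are lists of equal length, an entry for each row: "xyz": the shift along the tool's x, y, z in m, a list of three; "delta_rot": the turn, a rotation vector about the tool's x, y, z in degrees, a list of three. In form: {"xyz": [[tx, ty, tz], ...], "delta_rot": [[ax, ay, az], ...]}. A call has exactly 10 rows; each row is the pose to reach, as a shift and turn from the pose commanded when the call began, along the tool's axes at that moment; what a row does not reach only later rows make up. A row lasts 1/12 s, in which the tool goes at most 41.7 mm and 7.16 degrees, less where a joint would pass 70% of its speed; a pose out of reach is approached as far as the arm can. A call with a gripper value outside its range is refused whole. "hand" is the opening, from 0 (shut) to 1 (fully open), set as the call begins (left out, the last holds). The fingers move at their own pace and stop on an object; the grip force is fixed at half the most. Time passes only in rows, so rows that repeat a pose let the fingers close, or fill a call up. It gives the time, the measured TCP pose, the force, the opening and the grip force at its end, in the units of the state.
- r.read_state(): the state, without advancing time (a new reading comes with each control period).
- r.get_image(name): name is "side" or "top"; returns a dict with "image" (400x640x3 uint8, blue, green, red), "mtx" (3x3 intrinsics, pixels), "k1" (the pictures are not rectified: a ray, as slopes to the right and down, at radius r is drawn at 1 + k1 r^2 times it, then the intrinsics apply), "T" (4x4, takes a point from camera to world coordinates). Camera axes: x right, y up, looking along -z (the intrinsics and any distortion apply to the point x, -y, -z); pixel columns grow to the right and rows downward; lengths in mm; the calibration is good to about 2 mm. A picture is of the moment at which its call begins. There is no depth.
- r.hand_in(): hands the job in; it is judged then, once.
The state is a dict: "time": time; "joint_positions": joint angles; "qvel": joint speeds; "tau": joint torques, N m; "tool_pos": TCP position; "eef_rot": TCP orientation; "force": force on the tool from outside, world axes, zero at the start; "ft_torque": the same for the moment, N m; "width": finger opening in mm; "finger_force": force on a finger pad.
Only numpy, scipy, OpenCV 4.12 (cv2) and the standard library are available. Lean on these libraries where they do the work, as an engineer would, in place of code of your own. Each camera call takes 0.05 s, during which the arm holds its last target. There are 200 camera calls.

## Working session

There is one attempt and no reset: what is moved stays moved. The work goes in short steps, Python scripts to look and compute and a tool call to move; the robot and the scene stay as the last step left them, time stands still between calls to the robot, and variables do not carry over. Pictures are saved under pics/ and viewed, at most 10 in all, crops included, and the job is handed in when it is done.

Besides the shell and the picture viewer there is one more tool, called after ">>>" as a command line: name --argument value ..., lists and objects as JSON in quotes. carry_out: Moves the arm, as the interface text tells. Its arguments: {"type":"object","properties":{"xyz":{"type":"array"},"delta_rot":{"type":"array"},"hand":{"type":"number"}},"required":["xyz","delta_rot"]}

```bash
mkdir -p pics; ls; python3 - <<'E'
from workcell import r
import cv2
for n in("top","side"):
    d=r.get_image(n);cv2.imwrite(f"pics/{n}0.png",d["image"]);print(n,d["mtx"].tolist(),d["k1"],d["T"].round(3).tolist())
s=r.read_state();print(s["time"],s["tool_pos"],s["eef_rot"],s["width"],s["force"],r.grasp_offset)
E
```

```text
pics
top [[457.2074161823295, 0.0, 320.23059340026583], [0.0, 457.2074161823295, 201.66192517362435], [0.0, 0.0, 1.0]] -0.027886774278795115 [[0.026, 0.992, -0.127, 344.804], [-1.0, 0.024, -0.016, -32.478], [-0.013, 0.128, 0.992, 1260.543], [0.0, 0.0, 0.0, 1.0]]
side [[381.3159818233602, 0.0, 311.69932159984126], [0.0, 381.3159818233602, 201.74789961374088], [0.0, 0.0, 1.0]] -0.03409719566447237 [[0.99, 0.045, -0.134, 368.028], [-0.141, 0.41, -0.901, -1061.189], [0.014, 0.911, 0.412, 524.988], [0.0, 0.0, 0.0, 1.0]]
0.1 [189.76411301 542.20531366 213.74872376] [[-9.43816960e-01  3.30467606e-01 -8.41424610e-04]
 [ 3.30468506e-01  9.43816006e-01 -1.38321436e-03]
 [ 3.37042475e-04 -1.58356551e-03 -9.99998689e-01]] 92.07761954720479 [ 0.17715367 -0.11877556  0.02865682] -18.700000000000003
```

View pics/top0.png

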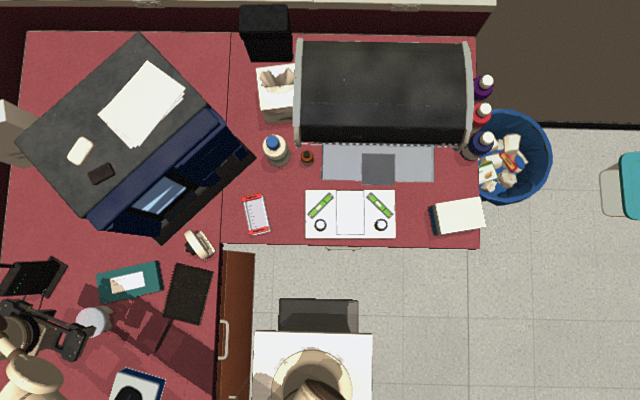

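View pics/side0.png

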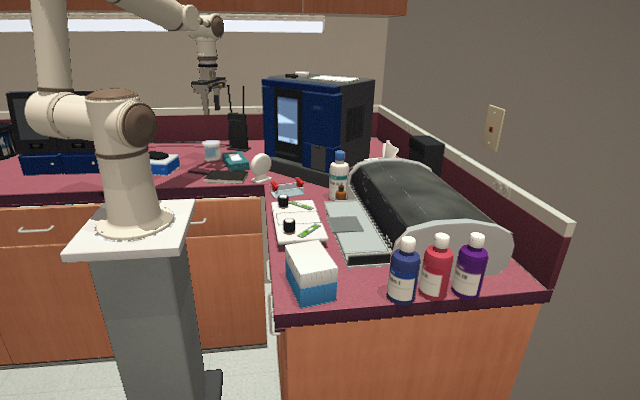

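The top view shows the table around (350,214), knobs near (320,226) and (381,226), and green vials near (321,206) and (380,206). The tray with its red gates is at (257,214) and the tip box at (458,216).

```bash
cat >h.py <<'E'
import numpy as np,cv2
from workcell import r
def ray(d,uv):
    uv=np.array(uv,float).reshape(-1,1,2)
    p=cv2.undistortPoints(uv,d["mtx"],np.array([d["k1"],0,0,0])).reshape(-1,2)
    v=np.c_[p[:,0],-p[:,1],-np.ones(len(p))]@d["T"][:3,:3].T
    return d["T"][:3,3],v
def cast(d,uv,z):
    o,v=ray(d,uv); return (o+v*((z-o[2])/v[:,2])[:,None])[:,:2]
def proj(d,P):
    q=(np.atleast_2d(P)-d["T"][:3,3])@d["T"][:3,:3]; q=q*[1,-1,-1]
    return cv2.projectPoints(q.reshape(-1,1,3),np.zeros(3),np.zeros(3),d["mtx"],np.array([d["k1"],0,0,0]))[0].reshape(-1,2)
E
python3 - <<'E'
from h import *
d=r.get_image("top");im=d["image"]
c=im[180:250,235:405];cv2.imwrite("pics/c0.png",cv2.resize(c,None,fx=4.7,fy=4.7,interpolation=cv2.INTER_CUBIC))
h=cv2.cvtColor(im,cv2.COLOR_BGR2HSV)
def blobs(m,z,a=10):
    n,l,s,ce=cv2.connectedComponentsWithStats(m.astype(np.uint8))
    for i in range(1,n):
        x,y,w,hh,A=s[i]
        if A>=a and 235<ce[i][0]<410 and 175<ce[i][1]<250: print(A,(x,y,w,hh),ce[i].round(1),cast(d,ce[i],z).round(1))
print("green");blobs((h[...,0]>30)&(h[...,0]<85)&(h[...,1]>90),38)
print("black");blobs(h[...,2]<70,69,15)
print("red");blobs(((h[...,0]<6)|(h[...,0]>174))&(h[...,1]>170)&(h[...,2]>150),46)
print(cast(d,[[305,190],[395,190],[395,238],[305,238]],34).round(1))
E
```

```text
green
110 (np.int32(310), np.int32(195), np.int32(21), np.int32(21)) [320.2 204.8] [[493.2 -12.5]]
99 (np.int32(369), np.int32(195), np.int32(22), np.int32(21)) [379.7 205.3] [[ 495.5 -172.5]]
black
23 (np.int32(375), np.int32(222), np.int32(9), np.int32(9)) [377.8 227.2] [[ 434.  -164.4]]
red
65 (np.int32(242), np.int32(193), np.int32(19), np.int32(9)) [250.9 196.9] [[509.  174.3]]
45 (np.int32(248), np.int32(227), np.int32(20), np.int32(8)) [257.8 230.4] [[419.4 151.9]]
[[ 533.    30. ]
 [ 538.8 -214. ]
 [ 408.9 -214.6]
 [ 403.    26.1]]
```

View pics/c0.png

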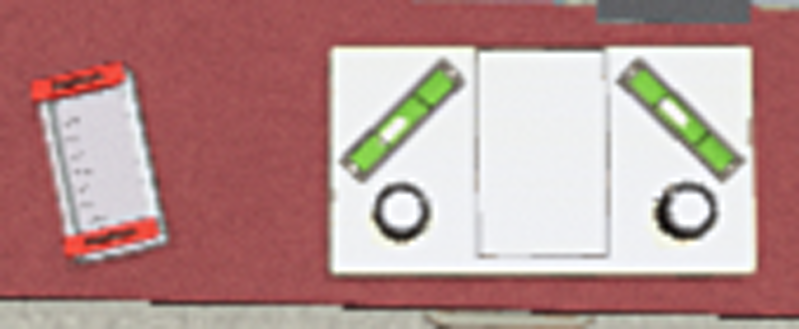

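```bash
cat >>h.py <<'E'
def go(x,y,z,phi):
    s=r.read_state();R=s["eef_rot"]; a=np.radians(phi)
    c,sn=np.cos(a),np.sin(a); Rt=np.array([[-sn,c,0],[c,sn,0],[0,0,-1.]])
    d=R.T@(np.array([x,y,z])-s["tool_pos"]); v=cv2.Rodrigues(R.T@Rt)[0].ravel()
    print("shift m",(d/1000).round(4),"rot deg",np.degrees(v).round(2),"| now",s["tool_pos"].round(1),"phi",np.degrees(np.arctan2(R[1,1],R[0,1])).round(1),"t",round(s["time"],2),"w",round(s["width"],1),"F",s["force"].round(1))
def table(d):
    g=cv2.resize(d["image"],None,fx=4,fy=4,interpolation=cv2.INTER_CUBIC)[700:1000,1160:1640]
    m=(g.min(2)>170).astype(np.uint8); m=cv2.morphologyEx(m,cv2.MORPH_CLOSE,np.ones((9,9)))
    c=max(cv2.findContours(m,0,2)[0],key=cv2.contourArea)
    b=cv2.boxPoints(cv2.minAreaRect(c))
    uv=((b+[1160,700])+.5)/4-.5
    P=cast(d,uv,34); C=P.mean(0)
    i=np.argsort(P[:,1]); yv=P[i[2:]].mean(0)-P[i[:2]].mean(0); yaw=np.arctan2(-yv[0],yv[1])
    return C,yaw,P
def prof(d,C,yaw,side):
    # profile along the vial: white bubble against green; s>0 towards the knob
    R=np.array([[np.cos(yaw),-np.sin(yaw)],[np.sin(yaw),np.cos(yaw)]])
    im=d["image"].astype(np.float32); h=cv2.cvtColor(d["image"],cv2.COLOR_BGR2HSV)
    m=((h[...,0]>30)&(h[...,0]<85)&(h[...,1]>90)).astype(np.uint8)
    x0=(300,350) if side>0 else (360,400)
    w=np.zeros_like(m); w[185:222,x0[0]:x0[1]]=m[185:222,x0[0]:x0[1]]
    w=cv2.morphologyEx(w,cv2.MORPH_CLOSE,np.ones((7,7)))
    rc=cv2.minAreaRect(np.argwhere(w)[:,::-1].astype(np.float32))
    V=cast(d,rc[0],38)[0]; u=R@np.array([-.7071,.7071*side]); n=np.array([-u[1],u[0]])
    S=np.arange(-50,50.1,1.); out=[]
    for s in S:
        P=[np.r_[V+u*s+n*k,38] for k in np.arange(-2,2.1,1)]
        q=proj(d,np.array(P)).astype(np.float32)
        out.append(cv2.remap(im,q[:,0].copy(),q[:,1].copy(),cv2.INTER_LINEAR).reshape(-1,3).mean(0))
    return V,S,np.array(out),R.T@(V-C)
E
python3 - <<'E'
from h import *
d=r.get_image("top");C,yaw,P=table(d);print(C.round(1),yaw.round(4),P.round(1).tolist())
R=np.array([[np.cos(yaw),-np.sin(yaw)],[np.sin(yaw),np.cos(yaw)]])
for n,p in dict(kl=(-32,80),kr=(-32,-80),field=(-3,0)).items(): print(n,(C+R@p).round(1))
for sd in(1,-1):
    V,S,o,loc=prof(d,C,yaw,sd);print(V.round(1),loc.round(1))
    print("B",[f"{int(s)}:{int(b)}" for s,b in zip(S,o[:,0])][::2]);print("G",[int(b) for b in o[:,1]][::2])
print(cast(d,[[320.3,224.9],[381,224.9]],69))
go(437,-14,150,70.7)
E
```

```text
[472.3 -93.4] 0.0241 [[534.0, 29.7], [539.8, -214.3], [410.6, -214.9], [404.7, 25.8]]
kl [438.4 -14.2]
kr [ 442.2 -174.2]
field [469.3 -93.5]
[491.8 -11.2] [21.5 81.7]
B ['-50:242', '-48:242', '-46:232', '-44:194', '-42:161', '-40:150', '-38:124', '-36:89', '-34:73', '-32:70', '-30:69', '-28:71', '-26:73', '-24:72', '-22:72', '-20:69', '-18:60', '-16:58', '-14:67', '-12:74', '-10:74', '-8:72', '-6:73', '-4:93', '-2:155', '0:211', '2:225', '4:224', '6:222', '8:225', '10:226', '12:221', '14:175', '16:135', '18:110', '20:86', '22:77', '24:77', '26:80', '28:79', '30:78', '32:79', '34:86', '36:128', '38:169', '40:170', '42:200', '44:236', '46:246', '48:246', '50:247']
G [243, 243, 234, 198, 169, 163, 160, 173, 195, 202, 202, 202, 203, 203, 204, 190, 153, 148, 182, 203, 206, 204, 205, 207, 222, 236, 240, 239, 238, 241, 243, 239, 201, 188, 198, 207, 208, 211, 210, 212, 212, 215, 197, 181, 186, 180, 204, 234, 244, 245, 247]
[ 495.  -171.9] [ 20.8 -79. ]
B ['-50:245', '-48:247', '-46:236', '-44:187', '-42:149', '-40:147', '-38:123', '-36:92', '-34:76', '-32:74', '-30:77', '-28:75', '-26:74', '-24:76', '-22:75', '-20:72', '-18:95', '-16:153', '-14:205', '-12:223', '-10:224', '-8:222', '-6:221', '-4:223', '-2:223', '0:205', '2:158', '4:101', '6:75', '8:72', '10:73', '12:69', '14:60', '16:59', '18:68', '20:71', '22:71', '24:72', '26:71', '28:72', '30:70', '32:72', '34:82', '36:111', '38:136', '40:149', '42:196', '44:240', '46:245', '48:244', '50:243']
G [243, 244, 233, 188, 156, 161, 161, 182, 202, 206, 208, 205, 205, 206, 207, 193, 167, 178, 219, 237, 237, 236, 236, 238, 237, 234, 221, 207, 201, 204, 205, 192, 156, 148, 183, 200, 202, 201, 202, 201, 202, 202, 190, 163, 155, 158, 196, 238, 245, 243, 243]
[[ 436.44231377  -14.51858382]
 [ 440.29717661 -172.76817932]]
shift m [-0.4172 -0.4433  0.0644] rot deg [-0.07 -0.01 -0.  ] | now [189.8 542.3 214. ] phi 70.7 t 0.2 w 91.9 F [-0.  -0.4 -0.5]
```

>>> carry_out --xyz '[[-0.04, -0.043, 0], [-0.08, -0.085, 0], [-0.12, -0.128, 0], [-0.16, -0.17, 0], [-0.2, -0.213, 0], [-0.24, -0.255, 0], [-0.28, -0.298, 0.02], [-0.32, -0.34, 0.03], [-0.36, -0.383, 0.04], [-0.4, -0.425, 0.05]]' --delta_rot '[[0, 0, 0], [0, 0, 0], [0, 0, 0], [0, 0, 0], [0, 0, 0], [0, 0, 0], [0, 0, 0], [0, 0, 0], [0, 0, 0], [0, 0, 0]]' --hand 0.8

```text
time: 1.03
tool_pos: [358.8, 161.6, 190.9]
eef_rot: [[-0.944, 0.33, 0.001], [0.33, 0.944, 0.0], [-0.001, 0.001, -1.0]]
force: [1.3, 1.1, 0.1]
width: 73.8
finger_force: 0.0
```

```bash
python3 -c "
from h import *
go(437.5,-14.3,43,70)"
```

```text
shift m [-0.1322 -0.1401  0.1479] rot deg [0.03 0.06 0.72] | now [358.8 161.6 190.9] phi 70.7 t 1.03 w 73.8 F [1.3 1.1 0.1]
```

>>> carry_out --xyz '[[-0.027, -0.028, 0.01], [-0.053, -0.056, 0.02], [-0.08, -0.084, 0.03], [-0.106, -0.112, 0.05], [-0.132, -0.14, 0.06], [-0.132, -0.14, 0.08], [-0.132, -0.14, 0.08], [-0.132, -0.14, 0.08], [-0.132, -0.14, 0.08], [-0.132, -0.14, 0.08]]' --delta_rot '[[0, 0, 0], [0, 0, 0], [0, 0, 0], [0, 0, 0], [0, 0, 0], [0, 0, 0], [0, 0, 0], [0, 0, 0], [0, 0, 0], [0, 0, 0]]'

```text
time: 1.87
tool_pos: [437.2, -11.5, 112.1]
eef_rot: [[-0.944, 0.329, 0.002], [0.329, 0.944, -0.0], [-0.002, 0.0, -1.0]]
force: [1.3, 0.2, -0.5]
width: 73.3
finger_force: 0.0
```

```bash
python3 -c "
from h import *
go(437.5,-14.3,43,70)"
```

```text
shift m [-0.001  -0.0025  0.0691] rot deg [0.01 0.1  0.81] | now [437.2 -11.5 112.1] phi 70.8 t 1.87 w 73.3 F [ 1.3  0.2 -0.5]
```

Descend, then close, then turn.

>>> carry_out --xyz '[[-0.001, -0.0025, 0.015], [-0.001, -0.0025, 0.03], [-0.001, -0.0025, 0.045], [-0.001, -0.0025, 0.06], [-0.001, -0.0025, 0.068], [-0.001, -0.0025, 0.068], [-0.001, -0.0025, 0.068], [-0.001, -0.0025, 0.068], [-0.001, -0.0025, 0.068], [-0.001, -0.0025, 0.068]]' --delta_rot '[[0, 0, 0], [0, 0, 0], [0, 0, 0], [0, 0, 0], [0, 0, 0], [0, 0, 0], [0, 0, 0], [0, 0, 0], [0, 0, 0], [0, 0, 0]]'

```text
time: 2.7
tool_pos: [437.6, -15.2, 43.8]
eef_rot: [[-0.944, 0.33, 0.002], [0.33, 0.944, -0.001], [-0.002, 0.0, -1.0]]
force: [-0.3, -0.1, -0.4]
width: 73.5
finger_force: 0.0
```

>>> carry_out --xyz '[[0, 0, 0], [0, 0, 0], [0, 0, 0], [0, 0, 0], [0, 0, 0], [0, 0, 0], [0, 0, 0], [0, 0, 0], [0, 0, 0], [0, 0, 0]]' --delta_rot '[[0, 0, 0], [0, 0, 0], [0, 0, 0], [0, 0, 0], [0, 0, 0], [0, 0, 0], [0, 0, 0], [0, 0, 0], [0, 0, 0], [0, 0, 0]]' --hand 0.2

```text
time: 3.53
tool_pos: [437.4, -13.3, 42.9]
eef_rot: [[-0.943, 0.331, 0.001], [0.331, 0.943, 0.003], [-0.0, 0.004, -1.0]]
force: [3.4, 7.9, -2.0]
width: 30.3
finger_force: 30.0
```

>>> carry_out --xyz '[[0, 0.001, 0], [0, 0.001, 0], [0, 0.001, 0], [0, 0.001, 0], [0, 0.001, 0], [0, 0.001, 0], [0, 0.001, 0], [0, 0.001, 0], [0, 0.001, 0], [0, 0.001, 0]]' --delta_rot '[[0, 0, -6.8], [0, 0, -13.6], [0, 0, -20.4], [0, 0, -27.2], [0, 0, -34], [0, 0, -40.8], [0, 0, -47.6], [0, 0, -54.4], [0, 0, -61], [0, 0, -61]]'

```text
time: 4.37
tool_pos: [437.2, -12.6, 42.9]
eef_rot: [[-0.744, -0.668, 0.0], [-0.668, 0.744, 0.003], [-0.002, 0.002, -1.0]]
force: [1.4, 6.7, 0.7]
width: 30.2
finger_force: 30.0
```

>>> carry_out --xyz '[[0, 0, 0], [0, 0, 0], [0, 0, 0], [0, 0, 0], [0, 0, 0], [0, 0, 0], [0, 0, -0.02], [0, 0, -0.05], [0, 0, -0.09], [0, 0, -0.12]]' --delta_rot '[[0, 0, 0], [0, 0, 0], [0, 0, 0], [0, 0, 0], [0, 0, 0], [0, 0, 0], [0, 0, 0], [0, 0, 0], [0, 0, 0], [0, 0, 0]]' --hand 0.8

```text
time: 5.2
tool_pos: [437.4, -14.2, 165.3]
eef_rot: [[-0.747, -0.665, 0.001], [-0.665, 0.747, -0.0], [-0.001, -0.001, -1.0]]
force: [0.8, -0.0, 1.4]
width: 73.6
finger_force: 0.0
```

```bash
python3 -c "
from h import *
d=r.get_image('top');cv2.imwrite('pics/t1.png',cv2.resize(d['image'][180:250,235:405],None,fx=4.7,fy=4.7,interpolation=cv2.INTER_CUBIC))
go(442,-172.5,90,131)"
```

```text
shift m [ 0.1045 -0.1169  0.0821] rot deg [-0.59  0.35  0.71] | now [441.3 -15.4 171.5] phi 131.7 t 5.25 w 73.6 F [ 3.  -0.4  3.8]
```

View pics/t1.png

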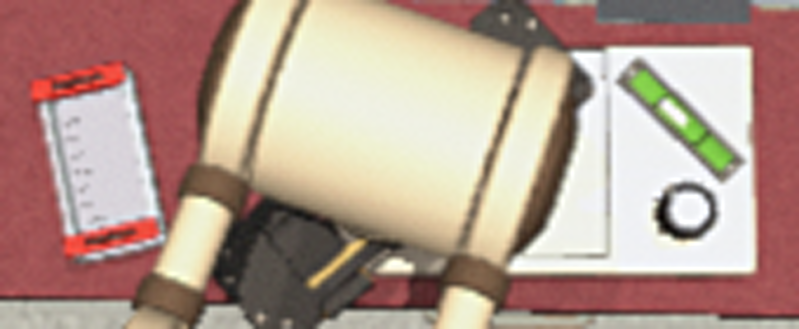

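The arm hides the left vial here. I'll go on to the right knob and check the left one from there.

>>> carry_out --xyz '[[0.02, -0.023, 0], [0.04, -0.046, 0], [0.06, -0.07, 0.01], [0.08, -0.093, 0.02], [0.1045, -0.117, 0.03], [0.1045, -0.117, 0.05], [0.1045, -0.117, 0.07], [0.1045, -0.117, 0.075], [0.1045, -0.117, 0.075], [0.1045, -0.117, 0.075]]' --delta_rot '[[0, 0, 0], [0, 0, 0], [0, 0, 0], [0, 0, 0], [0, 0, 0], [0, 0, 0], [0, 0, 0], [0, 0, 0], [0, 0, 0], [0, 0, 0]]'

```text
time: 6.08
tool_pos: [437.2, -170.8, 88.3]
eef_rot: [[-0.746, -0.666, 0.0], [-0.666, 0.746, -0.0], [0.0, -0.0, -1.0]]
force: [0.1, -0.1, 0.8]
width: 73.4
finger_force: 0.0
```

```bash
python3 -c "
from h import *
go(441.3,-172.6,43.5,131)
d=r.get_image('top');print(proj(d,[[491.8,-11.2,38]]))
C,yaw=np.array([472.3,-93.4]),.0241
V,S,o,l=prof(d,C,yaw,1);print(V,l);print([f'{int(s)}:{int(b)},{int(g)}' for s,b,g in zip(S,o[:,0],o[:,1])][::2])
"
```

```text
shift m [-0.0019 -0.0041  0.0448] rot deg [-0.   -0.    0.73] | now [ 437.2 -170.8   88.3] phi 131.7 t 6.08 w 73.4 F [ 0.1 -0.1  0.8]
[[319.744213   205.24767611]]
[491.13216401 -11.9064622 ] [20.79049947 81.01606159]
['-50:243,244', '-48:243,244', '-46:235,236', '-44:197,200', '-42:170,177', '-40:158,170', '-38:126,161', '-36:91,176', '-34:74,196', '-32:72,205', '-30:74,206', '-28:75,206', '-26:75,206', '-24:74,206', '-22:73,206', '-20:71,194', '-18:59,155', '-16:57,150', '-14:73,184', '-12:120,214', '-10:190,235', '-8:221,241', '-6:225,241', '-4:225,242', '-2:223,241', '0:223,241', '2:224,241', '4:225,240', '6:221,238', '8:181,230', '10:121,218', '12:81,203', '14:61,166', '16:64,171', '18:74,199', '20:80,212', '22:81,212', '24:80,212', '26:79,212', '28:79,212', '30:79,212', '32:80,216', '34:89,202', '36:130,185', '38:169,188', '40:161,172', '42:190,192', '44:237,233', '46:247,245', '48:246,245', '50:246,246']
```

Left bubble is centred. Now the right knob.

>>> carry_out --xyz '[[-0.002, -0.004, 0], [-0.002, -0.004, 0.01], [-0.002, -0.004, 0.02], [-0.002, -0.004, 0.03], [-0.002, -0.004, 0.04], [-0.002, -0.004, 0.045], [-0.002, -0.004, 0.045], [-0.002, -0.004, 0.045], [-0.002, -0.004, 0.045], [-0.002, -0.004, 0.045]]' --delta_rot '[[0, 0, 0], [0, 0, 0], [0, 0, 0], [0, 0, 0], [0, 0, 0], [0, 0, 0], [0, 0, 0], [0, 0, 0], [0, 0, 0], [0, 0, 0]]'

```text
time: 6.97
tool_pos: [441.6, -172.9, 43.5]
eef_rot: [[-0.747, -0.665, 0.001], [-0.665, 0.747, -0.001], [-0.0, -0.001, -1.0]]
force: [0.3, -0.2, -0.2]
width: 73.5
finger_force: 0.0
```

>>> carry_out --xyz '[[0, 0, 0], [0, 0, 0], [0, 0, 0], [0, 0, 0], [0, 0, 0], [0, 0, 0], [0, 0, 0], [0, 0, 0], [0, 0, 0], [0, 0, 0]]' --delta_rot '[[0, 0, 0], [0, 0, 0], [0, 0, 0], [0, 0, 0], [0, 0, 0], [0, 0, 0], [0, 0, 0], [0, 0, 0], [0, 0, 0], [0, 0, 0]]' --hand 0.2

```text
time: 7.8
tool_pos: [441.2, -172.6, 43.0]
eef_rot: [[-0.747, -0.665, -0.0], [-0.665, 0.747, -0.0], [0.0, 0.0, -1.0]]
force: [-0.9, 0.3, 0.3]
width: 30.4
finger_force: 30.0
```

>>> carry_out --xyz '[[0, 0, 0], [0, 0, 0], [0, 0, 0], [0, 0, 0], [0, 0, 0], [0, 0, 0], [0, 0, 0], [0, 0, 0], [0, 0, 0], [0, 0, 0]]' --delta_rot '[[0, 0, 6], [0, 0, 12], [0, 0, 18], [0, 0, 24], [0, 0, 30], [0, 0, 36], [0, 0, 42], [0, 0, 48.7], [0, 0, 48.7], [0, 0, 48.7]]'

```text
time: 8.63
tool_pos: [441.3, -173.0, 43.0]
eef_rot: [[-0.993, 0.119, 0.0], [0.119, 0.993, -0.001], [-0.0, -0.001, -1.0]]
force: [0.5, -2.2, -0.7]
width: 30.4
finger_force: 30.0
```

>>> carry_out --xyz '[[0, 0, 0], [0, 0, 0], [0, 0, 0], [0, 0, 0], [0, 0, 0], [0, 0, 0], [0, 0, -0.02], [0, 0, -0.05], [0, 0, -0.09], [0, 0, -0.12]]' --delta_rot '[[0, 0, 0], [0, 0, 0], [0, 0, 0], [0, 0, 0], [0, 0, 0], [0, 0, 0], [0, 0, 0], [0, 0, 0], [0, 0, 0], [0, 0, 0]]' --hand 0.95

```text
time: 9.47
tool_pos: [441.4, -172.7, 165.4]
eef_rot: [[-0.993, 0.122, 0.001], [0.122, 0.993, -0.001], [-0.001, -0.001, -1.0]]
force: [0.9, -0.9, -0.0]
width: 87.3
finger_force: 0.0
```

```bash
python3 -c "
from h import *
go(464,163,150,90+14)"
```

```text
shift m [0.0184 0.336  0.0152] rot deg [ -0.04   0.06 -20.98] | now [ 441.4 -172.7  165.4] phi 83.0 t 9.47 w 87.3 F [ 0.9 -0.9 -0. ]
```

>>> carry_out --xyz '[[0.002, 0.04, 0], [0.004, 0.08, 0], [0.006, 0.12, 0], [0.008, 0.16, 0], [0.01, 0.2, 0], [0.012, 0.24, 0], [0.014, 0.28, 0], [0.016, 0.31, 0], [0.018, 0.336, 0.015], [0.018, 0.336, 0.015]]' --delta_rot '[[0, 0, -3], [0, 0, -6], [0, 0, -9], [0, 0, -12], [0, 0, -15], [0, 0, -18], [0, 0, -21], [0, 0, -21], [0, 0, -21], [0, 0, -21]]'

```text
time: 10.3
tool_pos: [462.5, 166.8, 145.9]
eef_rot: [[-0.969, -0.246, -0.003], [-0.246, 0.969, 0.001], [0.003, 0.002, -1.0]]
force: [-0.1, -0.8, -0.3]
width: 87.2
finger_force: 0.0
```

```bash
python3 -c "
from h import *
d=r.get_image('top')
C,yaw=np.array([472.3,-93.4]),.0241
for sd in(1,-1):
  V,S,o,l=prof(d,C,yaw,sd);b=o[:,0];i=np.where(b>150)[0];i=i[abs(S[i])<30]
  g=o[:,1]; print(V,l,'bubble',S[i[0]],S[i[-1]],'lines',[S[k] for k in range(15,86) if g[k]<185])
go(464,163,60,104)
"
```

```text
[491.79399027 -11.21583086] [21.46877614 81.69054391] bubble -10.0 9.0 lines [np.float64(-19.0), np.float64(-18.0), np.float64(-17.0), np.float64(-16.0), np.float64(-15.0), np.float64(-14.0), np.float64(14.0), np.float64(15.0), np.float64(16.0)]
[ 495.62605953 -171.24628176] [ 21.44337206 -78.38577952] bubble -10.0 10.0 lines [np.float64(-18.0), np.float64(-17.0), np.float64(-16.0), np.float64(-15.0), np.float64(-14.0), np.float64(14.0), np.float64(15.0), np.float64(16.0), np.float64(17.0), np.float64(18.0)]
shift m [-0.0009 -0.0021  0.0866] rot deg [ 0.03 -0.17  0.24] | now [462.8 164.8 146.6] phi 104.2 t 10.35 w 87.4 F [ 0.4 -0.9  0.6]
```

Both bubbles are centred. Descending to the tray.

>>> carry_out --xyz '[[-0.001, -0.002, 0.02], [-0.001, -0.002, 0.04], [-0.001, -0.002, 0.06], [-0.001, -0.002, 0.08], [-0.001, -0.002, 0.1], [-0.001, -0.002, 0.115], [-0.001, -0.002, 0.13], [-0.001, -0.002, 0.138], [-0.001, -0.002, 0.138], [-0.001, -0.002, 0.138]]' --delta_rot '[[0, 0, 0], [0, 0, 0], [0, 0, 0], [0, 0, 0], [0, 0, 0], [0, 0, 0], [0, 0, 0], [0, 0, 0], [0, 0, 0], [0, 0, 0]]'

```text
time: 11.18
tool_pos: [466.0, 160.8, 10.3]
eef_rot: [[-0.97, -0.241, -0.0], [-0.241, 0.97, -0.0], [0.0, -0.0, -1.0]]
force: [-0.5, -0.0, 0.7]
width: 87.2
finger_force: 0.0
```

>>> carry_out --xyz '[[0, 0, 0], [0, 0, 0], [0, 0, 0], [0, 0, 0], [0, 0, 0], [0, 0, 0], [0, 0, 0], [0, 0, 0], [0, 0, 0], [0, 0, 0]]' --delta_rot '[[0, 0, 0], [0, 0, 0], [0, 0, 0], [0, 0, 0], [0, 0, 0], [0, 0, 0], [0, 0, 0], [0, 0, 0], [0, 0, 0], [0, 0, 0]]' --hand 0.4

```text
time: 12.02
tool_pos: [466.0, 161.9, 10.4]
eef_rot: [[-0.97, -0.242, 0.001], [-0.242, 0.97, 0.001], [-0.001, 0.001, -1.0]]
force: [-2.8, 4.2, 4.8]
width: 53.6
finger_force: 30.0
```

>>> carry_out --xyz '[[0, 0, -0.005], [0, 0, -0.015], [0, 0, -0.03], [0, 0, -0.05], [0, 0, -0.07], [0, 0, -0.09], [0, 0, -0.105], [0, 0, -0.11], [0, 0, -0.11], [0, 0, -0.11]]' --delta_rot '[[0, 0, 0], [0, 0, 0], [0, 0, 0], [0, 0, 0], [0, 0, 0], [0, 0, 0], [0, 0, 0], [0, 0, 0], [0, 0, 0], [0, 0, 0]]'

```text
time: 12.85
tool_pos: [465.2, 161.1, 119.3]
eef_rot: [[-0.97, -0.242, -0.001], [-0.242, 0.97, -0.0], [0.001, -0.0, -1.0]]
force: [-0.4, 0.1, -3.2]
width: 53.6
finger_force: 30.0
```

```bash
python3 -c "
from h import *
go(469.3+1.5,-93,112,91.4)
d=r.get_image('side');cv2.imwrite('pics/s1.png',cv2.resize(d['image'][130:290,220:380],None,fx=3.5,fy=3.5))"
```

```text
shift m [ 0.056  -0.2479  0.0074] rot deg [-0.02 -0.05 12.6 ] | now [465.2 161.1 119.3] phi 104.0 t 12.85 w 53.6 F [-0.4  0.1 -3.2]
```

View pics/s1.png

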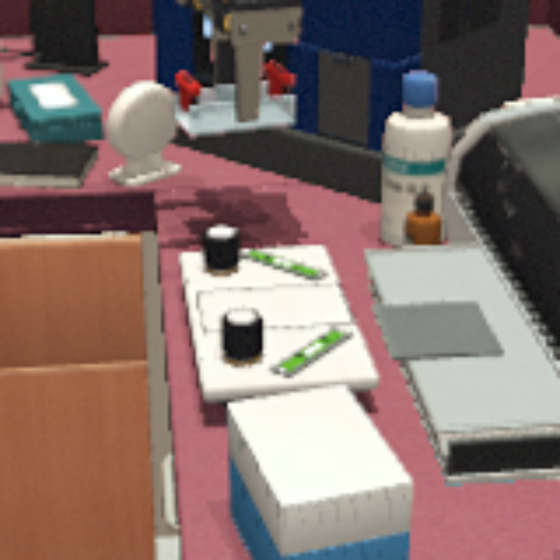

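The tray hangs level, gripped mid-length at about crop (240,105). Carrying it over the field.

>>> carry_out --xyz '[[0.004, -0.02, 0], [0.01, -0.05, 0], [0.018, -0.08, 0], [0.025, -0.11, 0], [0.032, -0.14, 0], [0.039, -0.17, 0], [0.045, -0.2, 0], [0.051, -0.225, 0], [0.055, -0.243, 0], [0.056, -0.248, 0]]' --delta_rot '[[0, 0, 2], [0, 0, 4], [0, 0, 6], [0, 0, 8], [0, 0, 10], [0, 0, 12], [0, 0, 12.6], [0, 0, 12.6], [0, 0, 12.6], [0, 0, 12.6]]'

```text
time: 13.73
tool_pos: [470.5, -95.2, 118.7]
eef_rot: [[-1.0, -0.022, -0.002], [-0.022, 1.0, -0.0], [0.002, -0.0, -1.0]]
force: [-0.3, -0.8, -2.9]
width: 53.9
finger_force: 30.0
```

```bash
python3 -c "
from h import *
d=r.get_image('top');im=d['image']
go(469.3+1.5,-93.2,46,91.4)
h=cv2.cvtColor(im,cv2.COLOR_BGR2HSV);m=((h[...,0]<6)|(h[...,0]>174))&(h[...,1]>170)&(h[...,2]>150)
n,l,s,ce=cv2.connectedComponentsWithStats(m.astype(np.uint8))
for i in range(1,n):
  if s[i][4]>8 and 280<ce[i][0]<420 and 150<ce[i][1]<260: print(s[i],ce[i].round(1),cast(d,ce[i],155).round(1))
"
```

```text
shift m [-0.0004  0.0013  0.0727] rot deg [ 0.02 -0.12 -0.15] | now [470.6 -94.5 118.7] phi 91.2 t 13.78 w 53.8 F [ 0.6 -0.3 -2.1]
[343 227  12   4  37] [348.  228.6] [[422.5 -83.1]]
```

>>> carry_out --xyz '[[0, 0.001, 0.015], [0, 0.001, 0.03], [0, 0.001, 0.045], [0, 0.001, 0.055], [0, 0.001, 0.062], [0, 0.001, 0.067], [0, 0.001, 0.07], [0, 0.001, 0.0705], [0, 0.001, 0.0705], [0, 0.001, 0.0705]]' --delta_rot '[[0, 0, 0], [0, 0, 0], [0, 0, 0], [0, 0, 0], [0, 0, 0], [0, 0, 0], [0, 0, 0], [0, 0, 0], [0, 0, 0], [0, 0, 0]]'

```text
time: 14.62
tool_pos: [471.9, -92.0, 50.1]
eef_rot: [[-1.0, -0.025, 0.001], [-0.025, 1.0, -0.001], [-0.001, -0.001, -1.0]]
force: [-0.0, -0.0, -3.3]
width: 54.1
finger_force: 30.0
```

>>> carry_out --xyz '[[0, 0, 0.0005], [0, 0, 0.001], [0, 0, 0.0015], [0, 0, 0.002], [0, 0, 0.0025], [0, 0, 0.003], [0, 0, 0.003], [0, 0, 0.003], [0, 0, 0.003], [0, 0, 0.003]]' --delta_rot '[[0, 0, 0], [0, 0, 0], [0, 0, 0], [0, 0, 0], [0, 0, 0], [0, 0, 0], [0, 0, 0], [0, 0, 0], [0, 0, 0], [0, 0, 0]]'

```text
time: 15.45
tool_pos: [471.4, -91.8, 46.5]
eef_rot: [[-1.0, -0.025, 0.0], [-0.025, 1.0, -0.0], [-0.0, -0.0, -1.0]]
force: [0.1, 1.1, -2.5]
width: 53.7
finger_force: 30.0
```

>>> carry_out --xyz '[[0, -0.001, 0.0004], [0, -0.001, 0.0008], [0, -0.001, 0.0012], [0, -0.001, 0.0016], [0, -0.001, 0.002], [0, -0.001, 0.0024], [0, -0.001, 0.0028], [0, -0.001, 0.0028], [0, -0.001, 0.0028], [0, -0.001, 0.0028]]' --delta_rot '[[0, 0, 0], [0, 0, 0], [0, 0, 0], [0, 0, 0], [0, 0, 0], [0, 0, 0], [0, 0, 0], [0, 0, 0], [0, 0, 0], [0, 0, 0]]'

```text
time: 16.28
tool_pos: [471.4, -92.8, 44.4]
eef_rot: [[-1.0, -0.025, -0.0], [-0.025, 1.0, 0.0], [0.0, 0.0, -1.0]]
force: [-3.8, 0.9, 5.0]
width: 53.4
finger_force: 30.0
```

>>> carry_out --xyz '[[0, 0, 0], [0, 0, 0], [0, 0, 0], [0, 0, 0], [0, 0, -0.01], [0, 0, -0.03], [0, 0, -0.05], [0, 0, -0.07], [0, 0, -0.09], [0, 0, -0.11]]' --delta_rot '[[0, 0, 0], [0, 0, 0], [0, 0, 0], [0, 0, 0], [0, 0, 0], [0, 0, 0], [0, 0, 0], [0, 0, 0], [0, 0, 0], [0, 0, 0]]' --hand 0.72

```text
time: 17.12
tool_pos: [471.5, -92.8, 155.5]
eef_rot: [[-1.0, -0.025, 0.001], [-0.025, 1.0, -0.0], [-0.001, -0.0, -1.0]]
force: [0.5, -0.3, 0.3]
width: 66.3
finger_force: 0.0
```

>>> carry_out --xyz '[[0, 0.03, 0], [0, 0.06, 0], [0, 0.1, 0], [0, 0.14, 0], [0, 0.18, 0], [0, 0.22, 0], [0, 0.26, 0], [0, 0.26, 0], [0, 0.26, 0], [0, 0.26, 0]]' --delta_rot '[[0, 0, 0], [0, 0, 0], [0, 0, 0], [0, 0, 0], [0, 0, 0], [0, 0, 0], [0, 0, 0], [0, 0, 0], [0, 0, 0], [0, 0, 0]]' --hand 0

```text
time: 17.95
tool_pos: [465.1, 166.6, 154.1]
eef_rot: [[-1.0, -0.025, 0.0], [-0.025, 1.0, -0.001], [-0.0, -0.001, -1.0]]
force: [0.2, -0.2, -0.2]
width: 1.8
finger_force: 0.0
```

```bash
cat >g.py <<'E'
from h import *
d=r.get_image('top');im=d['image']
cv2.imwrite('pics/g%d.png'%int(r.read_state()["time"]*10),cv2.resize(im[180:250,235:405],None,fx=4.7,fy=4.7,interpolation=cv2.INTER_CUBIC))
h=cv2.cvtColor(im,cv2.COLOR_BGR2HSV);m=((h[...,0]<6)|(h[...,0]>174))&(h[...,1]>170)&(h[...,2]>150)
n,l,s,ce=cv2.connectedComponentsWithStats(m.astype(np.uint8))
for i in range(1,n):
  if s[i][4]>8 and 280<ce[i][0]<420 and 170<ce[i][1]<260: print(s[i],ce[i].round(1),cast(d,ce[i],80).round(1))
for sd in(1,-1):
  V,S,o,_=prof(d,np.array([472.3,-93.4]),.0241,sd);b=o[:,0];i=np.where(b>150)[0];i=i[abs(S[i])<30];g=o[:,1];print('bubble',S[i[0]],S[i[-1]],'lines',[int(S[k]) for k in range(15,86) if g[k]<185])
E
python3 g.py; ls pics; python3 -c "
from h import *
go(424.2,-94,95,91.4)"
```

```text
[341 194  20   3  47] [350.8 195. ] [[515.5 -92.1]]
[341 229   5   3  14] [342.9 230. ] [[423.8 -73.2]]
[356 229   5   3  11] [358.5 229.8] [[ 425.3 -113.7]]
[347 231   9   1   9] [351. 231.] [[421.8 -94.3]]
bubble -11.0 9.0 lines [-19, -18, -17, -16, -15, -14, 14, 15, 16]
bubble -11.0 9.0 lines [-19, -18, -17, -16, -15, 13, 14, 15, 16, 17, 35]
c0.png
g180.png
s1.png
side0.png
t1.png
top0.png
shift m [ 0.0472 -0.259   0.0591] rot deg [-0.03  0.02 -0.05] | now [465.3 166.1 154. ] phi 91.3 t 18.0 w -0.1 F [0.5 0.4 0.3]
```

>>> carry_out --xyz '[[0.006, -0.037, 0], [0.012, -0.074, 0], [0.018, -0.111, 0], [0.024, -0.148, 0], [0.03, -0.185, 0], [0.038, -0.222, 0], [0.047, -0.259, 0.01], [0.047, -0.259, 0.03], [0.047, -0.259, 0.055], [0.047, -0.259, 0.055]]' --delta_rot '[[0, 0, 0], [0, 0, 0], [0, 0, 0], [0, 0, 0], [0, 0, 0], [0, 0, 0], [0, 0, 0], [0, 0, 0], [0, 0, 0], [0, 0, 0]]'

```text
time: 18.83
tool_pos: [420.6, -93.6, 94.8]
eef_rot: [[-1.0, -0.019, -0.007], [-0.019, 1.0, 0.004], [0.007, 0.004, -1.0]]
force: [-1.1, -0.3, 0.1]
width: 0.2
finger_force: 0.0
```

```bash
python3 -c "
from h import *
go(424.3,-94,72,91.4)"
```

```text
shift m [-0.0039 -0.0005  0.0228] rot deg [ 0.22 -0.4  -0.29] | now [420.6 -93.6  94.8] phi 91.1 t 18.83 w 0.2 F [-1.1 -0.3  0.1]
```

>>> carry_out --xyz '[[0, 0, 0], [0, 0, 0.004], [0, 0, 0.007], [0, 0, 0.01], [0, 0, 0.013], [0, 0, 0.016], [0, 0, 0.019], [0, 0, 0.022], [0, 0, 0.025], [0, 0, 0.025]]' --delta_rot '[[0, 0, 0], [0, 0, 0], [0, 0, 0], [0, 0, 0], [0, 0, 0], [0, 0, 0], [0, 0, 0], [0, 0, 0], [0, 0, 0], [0, 0, 0]]'

```text
time: 19.67
tool_pos: [424.6, -92.9, 73.7]
eef_rot: [[-1.0, -0.025, 0.0], [-0.025, 1.0, 0.0], [-0.0, 0.0, -1.0]]
force: [0.1, -1.2, 1.1]
width: 0.1
finger_force: 0.2
```

>>> carry_out --xyz '[[0, 0, 0.0005], [0, 0, 0.001], [0, 0, 0.0015], [0, 0, 0.002], [0, 0, 0.0025], [0, 0, 0.003], [0, 0, 0.003], [0, 0, 0.003], [0, 0, 0.003], [0, 0, 0.003]]' --delta_rot '[[0, 0, 0], [0, 0, 0], [0, 0, 0], [0, 0, 0], [0, 0, 0], [0, 0, 0], [0, 0, 0], [0, 0, 0], [0, 0, 0], [0, 0, 0]]'

```text
time: 20.5
tool_pos: [424.6, -92.9, 71.1]
eef_rot: [[-1.0, -0.025, 0.0], [-0.025, 1.0, 0.0], [-0.0, 0.0, -1.0]]
force: [-0.9, 2.0, 4.6]
width: 0.3
finger_force: 2.6
```

>>> carry_out --xyz '[[0, 0, 0.0002], [0, 0, 0.0004], [0, 0, 0.0006], [0, 0, 0.0008], [0, 0, 0.001], [0, 0, 0.0012], [0, 0, 0.0014], [0, 0, 0.0014], [0, 0, 0.0014], [0, 0, 0.0014]]' --delta_rot '[[0, 0, 0], [0, 0, 0], [0, 0, 0], [0, 0, 0], [0, 0, 0], [0, 0, 0], [0, 0, 0], [0, 0, 0], [0, 0, 0], [0, 0, 0]]'

```text
time: 21.33
tool_pos: [424.7, -92.9, 70.2]
eef_rot: [[-1.0, -0.025, 0.0], [-0.025, 1.0, 0.0], [-0.0, 0.0, -1.0]]
force: [-3.3, 2.6, 8.7]
width: 0.5
finger_force: 5.1
```

>>> carry_out --xyz '[[0, 0, 0.0002], [0, 0, 0.0004], [0, 0, 0.0006], [0, 0, 0.0008], [0, 0, 0.001], [0, 0, 0.001], [0, 0, 0.001], [0, 0, 0.001], [0, 0, 0.001], [0, 0, 0.001]]' --delta_rot '[[0, 0, 0], [0, 0, 0], [0, 0, 0], [0, 0, 0], [0, 0, 0], [0, 0, 0], [0, 0, 0], [0, 0, 0], [0, 0, 0], [0, 0, 0]]'

```text
time: 22.17
tool_pos: [424.7, -92.9, 70.1]
eef_rot: [[-1.0, -0.025, -0.0], [-0.025, 1.0, 0.0], [0.0, 0.0, -1.0]]
force: [-6.9, 3.6, 17.9]
width: 0.2
finger_force: 9.2
```

Near gate is home: z has stopped at 70.1 and the force is at 18 N. Now the far gate.

>>> carry_out --xyz '[[0, 0, -0.005], [0, 0, -0.015], [0, 0, -0.025], [-0.02, 0, -0.025], [-0.045, 0, -0.025], [-0.07, 0, -0.025], [-0.091, 0, -0.025], [-0.091, 0, -0.025], [-0.091, 0, -0.025], [-0.091, 0, -0.025]]' --delta_rot '[[0, 0, 0], [0, 0, 0], [0, 0, 0], [0, 0, 0], [0, 0, 0], [0, 0, 0], [0, 0, 0], [0, 0, 0], [0, 0, 0], [0, 0, 0]]'

```text
time: 23.0
tool_pos: [514.6, -90.6, 93.2]
eef_rot: [[-1.0, -0.025, -0.001], [-0.025, 1.0, 0.0], [0.001, 0.0, -1.0]]
force: [-0.3, 0.6, 0.1]
width: 0.1
finger_force: 0.0
```

```bash
python3 -c "
from h import *
go(515.3,-92,73.5,91.4)"
```

```text
shift m [-0.0007 -0.0014  0.0197] rot deg [ 0.01 -0.05  0.01] | now [514.6 -90.6  93.2] phi 91.4 t 23.0 w 0.1 F [-0.3  0.6  0.1]
```

>>> carry_out --xyz '[[0, -0.001, 0.002], [0, -0.001, 0.005], [0, -0.001, 0.008], [0, -0.001, 0.011], [0, -0.001, 0.014], [0, -0.001, 0.016], [0, -0.001, 0.018], [0, -0.001, 0.02], [0, -0.001, 0.02], [0, -0.001, 0.02]]' --delta_rot '[[0, 0, 0], [0, 0, 0], [0, 0, 0], [0, 0, 0], [0, 0, 0], [0, 0, 0], [0, 0, 0], [0, 0, 0], [0, 0, 0], [0, 0, 0]]'

```text
time: 23.83
tool_pos: [514.9, -91.7, 73.2]
eef_rot: [[-1.0, -0.025, -0.001], [-0.025, 1.0, 0.0], [0.001, 0.0, -1.0]]
force: [-3.0, -0.3, 3.5]
width: 0.7
finger_force: 1.7
```

>>> carry_out --xyz '[[0, 0, 0.0004], [0, 0, 0.0008], [0, 0, 0.0012], [0, 0, 0.0016], [0, 0, 0.002], [0, 0, 0.0024], [0, 0, 0.0028], [0, 0, 0.0028], [0, 0, 0.0028], [0, 0, 0.0028]]' --delta_rot '[[0, 0, 0], [0, 0, 0], [0, 0, 0], [0, 0, 0], [0, 0, 0], [0, 0, 0], [0, 0, 0], [0, 0, 0], [0, 0, 0], [0, 0, 0]]'

```text
time: 24.67
tool_pos: [514.9, -91.7, 70.6]
eef_rot: [[-1.0, -0.025, -0.001], [-0.025, 1.0, 0.0], [0.001, 0.0, -1.0]]
force: [-3.3, -0.5, 5.7]
width: 0.2
finger_force: 2.6
```

>>> carry_out --xyz '[[0, 0, 0.0002], [0, 0, 0.0004], [0, 0, 0.0006], [0, 0, 0.0008], [0, 0, 0.001], [0, 0, 0.0012], [0, 0, 0.0014], [0, 0, 0.0014], [0, 0, 0.0014], [0, 0, 0.0014]]' --delta_rot '[[0, 0, 0], [0, 0, 0], [0, 0, 0], [0, 0, 0], [0, 0, 0], [0, 0, 0], [0, 0, 0], [0, 0, 0], [0, 0, 0], [0, 0, 0]]'

```text
time: 25.5
tool_pos: [515.3, -91.8, 70.2]
eef_rot: [[-1.0, -0.025, -0.001], [-0.025, 1.0, -0.0], [0.001, -0.0, -1.0]]
force: [-6.1, 1.1, 11.3]
width: 0.5
finger_force: 6.0
```

>>> carry_out --xyz '[[0, 0, 0.0002], [0, 0, 0.0004], [0, 0, 0.0006], [0, 0, 0.0008], [0, 0, 0.0008], [0, 0, 0.0008], [0, 0, 0.0008], [0, 0, 0.0008], [0, 0, 0.0008], [0, 0, 0.0008]]' --delta_rot '[[0, 0, 0], [0, 0, 0], [0, 0, 0], [0, 0, 0], [0, 0, 0], [0, 0, 0], [0, 0, 0], [0, 0, 0], [0, 0, 0], [0, 0, 0]]'

```text
time: 26.33
tool_pos: [515.7, -91.8, 70.2]
eef_rot: [[-1.0, -0.025, -0.0], [-0.025, 1.0, -0.0], [0.0, -0.0, -1.0]]
force: [-6.7, 1.8, 16.7]
width: 0.7
finger_force: 8.2
```

>>> carry_out --xyz '[[0, 0, -0.01], [0, 0, -0.04], [0, 0, -0.08], [0, 0.03, -0.1], [0, 0.07, -0.1], [0, 0.11, -0.1], [0, 0.15, -0.1], [0, 0.19, -0.1], [0, 0.23, -0.1], [0, 0.26, -0.1]]' --delta_rot '[[0, 0, 0], [0, 0, 0], [0, 0, 0], [0, 0, 0], [0, 0, 0], [0, 0, 0], [0, 0, 0], [0, 0, 0], [0, 0, 0], [0, 0, 0]]'

```text
time: 27.17
tool_pos: [508.6, 171.2, 168.3]
eef_rot: [[-1.0, -0.026, 0.001], [-0.026, 1.0, 0.001], [-0.001, 0.001, -1.0]]
force: [0.3, 0.5, -0.3]
width: 0.3
finger_force: 0.0
```

```bash
python3 g.py; cp $(ls -t pics/g*.png|head -1) pics/last.png
```

```text
[341 195  20   3  38] [350.1 196.3] [[512.2 -90.4]]
[341 229  20   4  56] [350.2 230.3] [[423.5 -92.3]]
bubble -10.0 9.0 lines [-19, -18, -17, -16, -15, -14, 14, 15, 16]
bubble -11.0 9.0 lines [-19, -18, -17, -16, -15, 13, 14, 15, 16, 17, 35]
```

View pics/last.png

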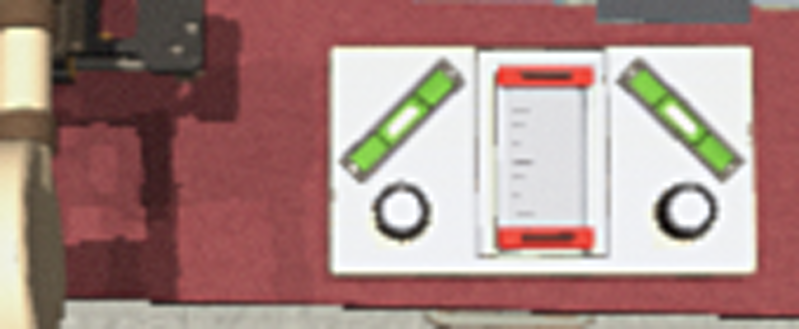

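The tray is inside the rectangle (crop x 497–594, y 66–250). Both gates are down and both bubbles sit between their lines, so I'm handing in.

```bash
python3 -c "
from workcell import r
print(r.hand_in())"
```

```text
the job is handed in; nothing more can be done
None
```

The job is handed in (no verdict was returned): both bubbles read within about 1 mm of centre, the tray sits in the marked rectangle, and both gates were pressed until they stopped at 17–18 N.

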